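# Start up the dot-matrix printer by its switches

## Robot

A 6-joint arm with a two-finger parallel gripper is mounted at the origin on the work surface. World frame = base frame: x ahead of the robot, y to its left, z up, the work surface at z = 0. Lengths are in m, angles in rad, forces in N, time in s.
With the tool pointing down it reaches from about 0.4 to 0.825 m from the base axis. Payload 7 kg.
Tool frame: the origin (TCP) lies on the front face of the gripper's body, between the roots of the fingers; the fingertips stand 66 mm ahead of it and the grasp point (between the pads) lies 47 mm ahead of it; z points along the fingers, y is the line along which they close (so a half turn about z gives the same grasp; the last joint's range is limited). The gripper opens to 88 mm and grips with 3 to 60 N. Pads are 19 mm wide; open, the fingers measure 130 mm over their backs; the gripper's body (78 mm by 193 mm) begins 47 mm behind the grasp point.
Start: joints at [-0.991, 0.359, 0.012, 0, -1.224, -0.288], TCP at [0.194, -0.646, 0.292] pointing down, gripper open.
Joint ranges: [-3.07, 3.07], [-1.43, 2.12], [-1.02, 1.25], [-3.03, 1.67], [-3.05, -0], [-3.03, 3.03]. Speed limits (rad/s): [2.39, 2.39, 3.01, 3.14, 3.14, 3.14].

## Interface

Orientations are given as [roll, pitch, yaw] about the fixed x, y, z axes, in that order (R = Rz(yaw) Ry(pitch) Rx(roll)).
In Python, from station import arm gives the robot as it stands. The module is installed in compiled form; this text tells all that it offers.
- The arm moves only by the tool move_arm, never from a script. Its argument "increments" is a list of rows, each an object of numbers: "jaw": the gripper command: -1 is shut, 1 is fully open, values between are in proportion; "dx", "dy", "dz": the shift along the tool's x, y, z in m; "twist": the turn about the tool's z in rad. A call has 1 to 12 rows; each row shifts and turns the commanded pose from where the row before left it, along the tool's axes as they then stand; what a row does not reach is not made up. A row lasts 1/12 s, in which the tool goes at most 41.7 mm and 7.16 degrees, less where a joint would pass 70% of its speed; a pose out of reach is approached as far as the arm can. A call is refused whole if a number of a shift passes 0.0417 or a number of a turn 0.125, either way. A call with a gripper value outside its range is refused whole. The fingers move at their own pace and stop on an object; "force" is the grip in N (left out, the last holds). Time passes only in rows, so rows that do not move let the fingers close. It gives the time, the measured TCP pose, the force, the opening and the grip force at its end, in the units of the state.
- arm.get_state(): the state, without advancing time (a new reading comes with each control period).
- arm.grab_frame(name): name is "scene" or "top" or "wrist"; returns the picture (400x640x3 uint8, blue, green, red); there is no depth.
- arm.camera_info(name): a dict with "K" (3x3 intrinsics, pixels), "extrinsics" (4x4, takes a point from camera to world coordinates). Camera axes: x right, y down, z forward; pixel columns grow to the right and rows downward; lengths in m; the calibration is good to about 2 mm. A picture is of the moment at which its call begins: read the wrist's pose just before it. camera_info takes no time and is no camera call; for the wrist camera it gives the pose at the moment of the call.
- arm.job_done(): hands the job in; it is judged then, once.
Trained networks look in the newest picture that a camera, given by its name, has taken for a name from the list of things; names that differ only in an ending like _2 or _b are one class to them, and where a whole thing is asked for, a point or a joint stands for the part that bears it (a point fixed in the world has none). Each returns a list of dicts, best first, with "score" (0 to 1); they miss things now and then, are a little off and sometimes report something else, mostly with a low value. They report only what shows in the picture. A call takes as long as a camera call.
- arm.find_in(camera, name): "position" ([x, y, z] in m, in world coordinates, good to about 4 mm: the middle of the surface that is visible of it).
- arm.silhouettes(camera, name): "pixels" (400x640 bool, what is visible of it).
- arm.pinpoint(camera, name): "position" ([x, y, z] in m, in world coordinates, good to about 4 mm: a listed point, or the origin of a listed thing).
The state is a dict: "t": time; "q": joint angles; "qd": joint speeds; "joint_efforts": joint torques, N m; "eef_pos": TCP position; "ee_rot": TCP orientation; "force": force on the tool from outside, world axes, zero at the start; "moment": the same for the moment, N m; "width": finger opening in m; "gripper_force": force on a finger pad.
Only numpy, scipy, OpenCV 4.12 (cv2) and the standard library are available. Lean on these libraries where they do the work, as an engineer would, in place of code of your own. Each camera call takes 0.05 s, during which the arm holds its last target. There are 200 camera calls.

## Task

Start the printer on the desk with a fingertip: tip its power rocker to on by pressing the raised half, then press the round load key, then the long on-line key at the right-hand end of the row. Press each one lightly but surely and let it go, and do not press the two square keys. Grasp and lift nothing, do not shove the printer, and leave the other things on and around it where they lie.

Things in the scene. Friction and masses are not known exactly. Their poses are not given: they have to be found in the camera images.
- printer: Dot-matrix printer, light grey case, 300 mm deep (x axis, from the controls in front at -x to the paper feed), 420 mm wide (y axis, + to the left as seen facing the controls), 132 mm high (146 mm over the paper bail at the rear), 4.8 kg, loose on rubber feet; origin at the centre of its underside. Its switches are made for light fingers: a push over 25 N anywhere on it is too hard.
- strip (a point): Centre of the printer's control strip, the sloping front of its top: 96 mm from front to back, the full 420 mm wide, tilted 10 degrees down to the front (z axis square to it). On it from left to right, by their y from here: black power rocker (+155 mm), then four grey keys on a dark field: square (+35), square (-7), round (-49), long (-103).
- deck (a point): Point in the middle of the printer's level deck, 128 mm above the desk, right behind the control strip: the case rises to it 50 mm behind the middle of the strip. A highlighter lies on the deck and a roll of tape on the dark cover behind it (132 mm above the desk).
- rocker_raised (a point): Where to press the black power rocker: a point on top of its raised right half (nearer the keys), 12 mm right of the pivot. Rocker 32 mm long (along the printer's y), 22 mm wide, shallow V top creased at the pivot. Off: left half 5 mm proud of the strip, right end 10 mm proud. On: right half down, 5 mm proud, left half up; this point has sunk 4 mm. The point turns with the rocker.
- rocker (a joint): Angle of the power rocker in rad: 0 off (right half up), 0.32 fully on (right half down); it stays where it is left. Tipping it takes about 3 N at the raised end. Its mount is springy: the whole switch sinks 1 mm per 4 N, 3.5 mm at most. It counts as on from 0.24.
- key_load_top (a point): Centre of the top of the round load key, the third key from the left: grey, 22 mm across, 10 mm proud of the strip when up, 3 mm proud when right down. z axis square to the strip, out of it.
- key_load (a joint): Travel of the load key in m: 0 up, 0.007 right down. Spring return: 1.5 N to start it, 4.5 N at 0.0025, from where it counts as pressed, 9.8 N right down.
- key_online_top (a point): Centre of the top of the long on-line key, the right-hand end of the row: grey, 34 mm long (along the printer's y) by 18 mm, 10 mm proud of the strip when up. z axis square to the strip, out of it.
- key_online (a joint): Travel of the on-line key in m: 0 up, 0.007 right down. Spring return: 1.5 N to start it, 4.5 N at 0.0025, from where it counts as pressed, 9.8 N right down.
- key_font (a joint): Travel of the left-hand square key (18 mm square, same height and spring as the others), m: 0 up, 0.007 right down. Not to be pressed.
- key_feed (a joint): Travel of the second square key, between the left-hand square key and the round one, m: 0 up, 0.007 right down. Not to be pressed.
- highlighter: Highlighter pen, flat, 112 mm long (its y) by 17 mm by 14 mm, lying on the printer's deck just behind the control strip; origin under its middle.
- tape: Roll of clear sticky tape lying flat on the printer's dark cover, 68 mm across, 19 mm high; origin at the centre of its underside.
- stapler: Black stapler, 150 mm long (its x), 36 mm wide, 62 mm high, on the desk between the robot and the printer; origin at the centre of its underside.
- calculator: Blue desk calculator, 150 mm (its x) by 98 mm, 22 mm high, left of the printer; origin at the centre of its underside.
- stamp: Wooden rubber-stamp, foot 26 by 60 mm, 64 mm high with its knob, on the desk between the robot and the printer; origin at the centre of its underside.
- mug: White mug, 82 mm across, 92 mm high, left of the printer; origin at the centre of its underside.
- punch: Hole punch, 105 by 120 mm, 52 mm high, right of the printer; origin at the centre of its underside.
- pencup: Steel pen cup, 76 mm across, with pens to about 175 mm high, right of the printer; origin at the centre of its underside.

How it is judged:
On the way, in this order (a step that is already met when the one before it is completed fails the run):
1. the power rocker is tipped to on (value of joint rocker above 0.24 rad), for 0.05 s.
2. the round load key is pressed (value of joint key_load above 0.0025 m and value of joint rocker above 0.24 rad), for 0.05 s.
3. the long on-line key is pressed (value of joint key_online above 0.0025 m and value of joint rocker above 0.24 rad), for 0.05 s.
At the end, for the whole second after the job is handed in: The power rocker is on (at least 0.24 of 0.32 rad), all four keys are up again (within 1 mm), the printer stands flat within 12 mm of where it was and at rest, and every bystander lies within 20 mm of where it was (value of joint rocker above 0.24 rad and value of joint each of key_load, key_online, key_font, key_feed below 0.001 m and distance of printer from where it was at the start of the episode below 0.012 m and angle between printer's own z axis and vertical below 0.03 rad and linear speed of printer below 0.01 m/s and distance of each of highlighter, tape, stapler, calculator, stamp, mug, punch, pencup from where it was at the start of the episode below 0.02 m); the robot touches nothing.
It fails at once if a key is pressed (2 mm) while the power is still off (value of joint rocker below 0.24 rad and value of joint any of key_load, key_online above 0.002 m).
It fails at once if a square key is pressed (2.5 mm), or load and on-line together (2 mm) (value of joint any of key_font, key_feed above 0.0025 m or value of joint each of key_load, key_online above 0.002 m).
It fails at once if the printer is pushed with more than 25 N (contact force between any of the fingers, the arm and printer above 25 N).
It fails at once if the printer is shoved or lifted more than 12 mm (distance of printer from where it was at the start of the episode above 0.012 m).
It fails at once if a bystander is moved or lifted more than 20 mm (distance of any of highlighter, tape, stapler, calculator, stamp, mug, punch, pencup from where it was at the start of the episode above 0.02 m).
It also fails if it takes over 38 s, if anything falls off the work surface, if the arm or the gripper's body presses on something with over 40 N, if the wrist force passes 120 N, or if a joint passes its speed limit or range.

## Working session

There is one attempt and no reset: what is moved stays moved. The work goes in short steps, Python scripts to look and compute and a tool call to move; the robot and the scene stay as the last step left them, time stands still between calls to the robot, and variables do not carry over. Pictures are saved under pics/ and viewed, at most 10 in all, crops included, and the job is handed in when it is done.

Besides the shell and the picture viewer there is one more tool, called as name([rows], argument=value, ...), one row to a line, values as JSON. move_arm: Moves the arm, as the interface text tells. Its arguments: {"type":"object","properties":{"increments":{"type":"array"},"force":{"type":"number"}},"required":["increments"]}

```bash
mkdir -p pics; python3 - <<'E'
from station import arm
import cv2,numpy as np
s=arm.get_state();print(s['t'],s['eef_pos'],s['ee_rot'],s['force'],s['width'])
for c in('scene','top'):
    cv2.imwrite(f'pics/{c}0.png',arm.grab_frame(c))
    for n in('strip','deck','rocker_raised','key_load_top','key_online_top','printer'):
        print(c,n,[(np.round(d['position'],4).tolist(),round(d['score'],2)) for d in arm.pinpoint(c,n)[:2]])
print(arm.get_state()['t'])
E
```

```text
0.0 [ 0.194065   -0.64611029  0.2912378 ] [ 3.13996484e+00 -1.47075695e-04 -2.84991251e+00] [ 0.51067675 -0.9104554  -0.87121333] 0.08751681556561479
scene strip [([0.5738, 0.0355, 0.094], 0.96)]
scene deck [([0.6396, 0.0408, 0.1258], 0.76)]
scene rocker_raised [([0.4027, -0.4229, -0.0008], 0.66), ([0.5607, 0.1763, 0.107], 0.43)]
scene key_load_top [([0.5753, -0.0162, 0.1107], 0.43)]
scene key_online_top [([0.3646, -0.1195, 0.0009], 0.61), ([0.5802, -0.0676, 0.108], 0.55)]
scene printer [([0.6777, 0.0444, 0.0002], 0.81)]
top strip [([0.575, 0.0362, 0.1001], 0.86)]
top deck [([0.6362, 0.0379, 0.1264], 0.69)]
top rocker_raised [([0.564, 0.1817, 0.1073], 0.44)]
top key_load_top [([0.5747, -0.0143, 0.107], 0.38)]
top key_online_top [([0.5791, -0.0646, 0.106], 0.53)]
top printer [([0.675, 0.0449, 0.001], 0.76), ([0.7122, 0.0476, 0.1326], 0.36)]
0.7
```

View pics/scene0.png

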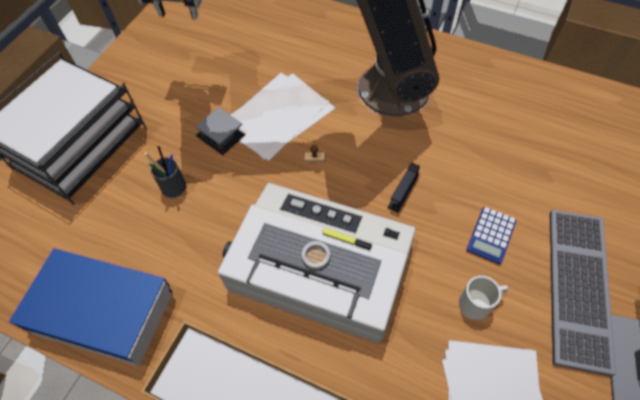

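View pics/top0.png

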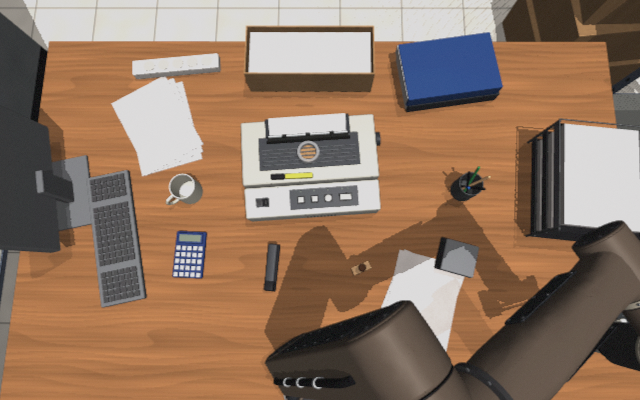

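The scene view shows the printer with its control strip facing the robot: rocker at about (391,233), keys at (297..347, 203..218). In the top view the rocker is at (262,202) and the keys run from 300 to 355 on row 198. The printer's yaw is about +0.07. I'll shut the gripper, turn it so the fingers close along the printer's x, and go above the strip.

```bash
cat > h.py <<'E'
from station import arm
import numpy as np
from scipy.spatial.transform import Rotation as Ro
def pose():
    s=arm.get_state(); return s,np.array(s['eef_pos']),Ro.from_euler('xyz',s['ee_rot'])
def to_tool(target):
    s,p,R=pose(); return np.round(R.inv().apply(np.array(target)-p),4)
E
python3 - <<'E'
from h import *
s,p,R=pose()
E=np.array(arm.camera_info('wrist')['extrinsics'])
print('cam in tool',R.inv().apply(E[:3,3]-p).round(3),'fwd',R.inv().apply(E[:3,2]).round(2),'K',np.array(arm.camera_info('wrist')['K']).round(0).tolist())
n=20; d=(np.array([.50,.03,.29])-p)/n; yaw=s['ee_rot'][2]
for i in range(n):
    r=Ro.from_euler('xyz',[np.pi,0,yaw]).inv().apply(d); tw=-.1227 if i<11 else 0
    print([round(float(x),4) for x in r],tw); yaw-=tw
E
```

```text
cam in tool [ 0.081  0.    -0.094] fwd [-0.3   0.    0.96] K [[288.0, 0.0, 312.0], [0.0, 288.0, 199.0], [0.0, 0.0, 1.0]]
[-0.0244, 0.028, 0.0001] -0.1227
[-0.0276, 0.0248, 0.0001] -0.1227
[-0.0304, 0.0212, 0.0001] -0.1227
[-0.0328, 0.0173, 0.0001] -0.1227
[-0.0347, 0.0132, 0.0001] -0.1227
[-0.036, 0.0089, 0.0001] -0.1227
[-0.0369, 0.0044, 0.0001] -0.1227
[-0.0371, -0.0002, 0.0001] -0.1227
[-0.0368, -0.0047, 0.0001] -0.1227
[-0.036, -0.0092, 0.0001] -0.1227
[-0.0346, -0.0135, 0.0001] -0.1227
[-0.0327, -0.0176, 0.0001] 0
[-0.0327, -0.0176, 0.0001] 0
[-0.0327, -0.0176, 0.0001] 0
[-0.0327, -0.0176, 0.0001] 0
[-0.0327, -0.0176, 0.0001] 0
[-0.0327, -0.0176, 0.0001] 0
[-0.0327, -0.0176, 0.0001] 0
[-0.0327, -0.0176, 0.0001] 0
[-0.0327, -0.0176, 0.0001] 0
```

move_arm([
  {"jaw": -1,"dx": -0.024,"dy": 0.028,"twist": -0.123},
  {"jaw": -1,"dx": -0.028,"dy": 0.025,"twist": -0.123},
  {"jaw": -1,"dx": -0.03,"dy": 0.021,"twist": -0.123},
  {"jaw": -1,"dx": -0.033,"dy": 0.017,"twist": -0.123},
  {"jaw": -1,"dx": -0.035,"dy": 0.013,"twist": -0.123},
  {"jaw": -1,"dx": -0.036,"dy": 0.009,"twist": -0.123},
  {"jaw": -1,"dx": -0.037,"dy": 0.004,"twist": -0.123},
  {"jaw": -1,"dx": -0.037,"dy": 0,"twist": -0.123},
  {"jaw": -1,"dx": -0.037,"dy": -0.005,"twist": -0.123},
  {"jaw": -1,"dx": -0.036,"dy": -0.009,"twist": -0.123},
  {"jaw": -1,"dx": -0.035,"dy": -0.013,"twist": -0.122},
  {"jaw": -1,"dx": -0.033,"dy": -0.018},
], force=10)

```text
$.increments[0]: bad value
```

move_arm([
  {"jaw": -1,"dx": -0.033,"dy": -0.018},
  {"jaw": -1,"dx": -0.033,"dy": -0.018},
  {"jaw": -1,"dx": -0.033,"dy": -0.018},
  {"jaw": -1,"dx": -0.033,"dy": -0.018},
  {"jaw": -1,"dx": -0.033,"dy": -0.018},
  {"jaw": -1,"dx": -0.033,"dy": -0.018},
  {"jaw": -1,"dx": -0.033,"dy": -0.018},
  {"jaw": -1,"dx": -0.033,"dy": -0.018},
  {"jaw": -1},
  {"jaw": -1},
])

```text
$.increments[0]: bad value
```

move_arm([
  {"jaw": -1,"dx": -0.024,"dy": 0.028,"dz": 0,"twist": -0.123},
  {"jaw": -1,"dx": -0.028,"dy": 0.025,"dz": 0,"twist": -0.123},
  {"jaw": -1,"dx": -0.03,"dy": 0.021,"dz": 0,"twist": -0.123},
  {"jaw": -1,"dx": -0.033,"dy": 0.017,"dz": 0,"twist": -0.123},
  {"jaw": -1,"dx": -0.035,"dy": 0.013,"dz": 0,"twist": -0.123},
  {"jaw": -1,"dx": -0.036,"dy": 0.009,"dz": 0,"twist": -0.123},
  {"jaw": -1,"dx": -0.037,"dy": 0.004,"dz": 0,"twist": -0.123},
  {"jaw": -1,"dx": -0.037,"dy": 0,"dz": 0,"twist": -0.123},
  {"jaw": -1,"dx": -0.037,"dy": -0.005,"dz": 0,"twist": -0.123},
  {"jaw": -1,"dx": -0.036,"dy": -0.009,"dz": 0,"twist": -0.123},
  {"jaw": -1,"dx": -0.035,"dy": -0.013,"dz": 0,"twist": -0.122},
  {"jaw": -1,"dx": -0.033,"dy": -0.018,"dz": 0,"twist": 0},
], force=10)

```text
t: 1.7
eef_pos: [0.3776, -0.238, 0.2926]
ee_rot: [-3.14, -0.0, -1.49]
force: [0.5, -0.7, 0.0]
width: 0.0134
gripper_force: 0.0
```

move_arm([
  {"jaw": -1,"dx": -0.032,"dy": -0.018,"dz": 0,"twist": 0},
  {"jaw": -1,"dx": -0.032,"dy": -0.018,"dz": 0,"twist": 0},
  {"jaw": -1,"dx": -0.032,"dy": -0.018,"dz": 0,"twist": 0},
  {"jaw": -1,"dx": -0.032,"dy": -0.018,"dz": 0,"twist": 0},
  {"jaw": -1,"dx": -0.032,"dy": -0.018,"dz": 0,"twist": 0},
  {"jaw": -1,"dx": -0.032,"dy": -0.018,"dz": 0,"twist": 0},
  {"jaw": -1,"dx": -0.032,"dy": -0.018,"dz": 0,"twist": 0},
  {"jaw": -1,"dx": -0.032,"dy": -0.018,"dz": 0,"twist": 0},
  {"jaw": -1,"dx": 0,"dy": 0,"dz": 0,"twist": 0},
  {"jaw": -1,"dx": 0,"dy": 0,"dz": 0,"twist": 0},
])

```text
t: 2.53
eef_pos: [0.5029, 0.0278, 0.2919]
ee_rot: [3.141, -0.0, -1.495]
force: [-1.1, -0.9, 0.1]
width: 0.0004
gripper_force: 0.0
```

```bash
python3 - <<'E'
from h import *
import cv2
s,p,R=pose();print(s['t'],p.round(4),s['ee_rot'],s['width'],s['force'])
C=arm.camera_info('wrist');cv2.imwrite('pics/w1.png',arm.grab_frame('wrist'))
np.savez('w1.npz',K=C['K'],E=C['extrinsics'])
for n in('strip','rocker_raised','key_load_top','key_online_top','printer'):
    print(n,[(np.round(d['position'],4).tolist(),round(d['score'],2)) for d in arm.pinpoint('wrist',n)[:2]])
E
```

```text
2.5333 [0.5029 0.0278 0.2919] [ 3.14109543e+00 -1.73351425e-04 -1.49505496e+00] 0.0003906225097360727 [-1.13247247 -0.91820087  0.06689913]
strip [([0.5687, 0.0387, 0.101], 0.89), ([0.6405, 0.0425, 0.124], 0.46)]
rocker_raised []
key_load_top [([0.5732, -0.0138, 0.1054], 0.88)]
key_online_top [([0.579, -0.068, 0.1038], 0.91), ([0.3655, -0.1227, 0.0051], 0.35)]
printer [([0.6769, 0.0421, 0.0], 0.93)]
```

View pics/w1.png

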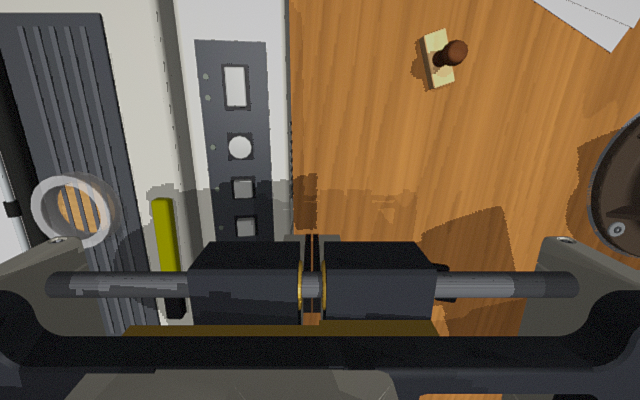

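The wrist view shows the on-line key at (236,86), load at (240,147), the square keys at (244,187) and (246,226), and the fingers at the bottom. The rocker is hidden. I'll project the key centres onto the key-top plane and fit the strip line.

```bash
python3 - <<'E'
from h import *
d=np.load('w1.npz');K,E=d['K'],d['E']
px=np.array([[236,86],[240,147],[244,187],[246,226]],float);ys=np.array([-.103,-.049,-.007,.035])
for z in(.104,.107):
    v=np.c_[(px-[K[0,2],K[1,2]])/[K[0,0],K[1,1]],np.ones(4)]@E[:3,:3].T
    P=E[:3,3]+v*((z-E[2,3])/v[:,2:]); 
    a=np.polyfit(ys,P[:,:2],1);print(z,P.round(4).tolist(),a.round(4).tolist(),'yaw',np.arctan2(-a[0,0],a[0,1]).round(4),'len',np.hypot(*a[0]).round(3),'rocker-12..+12',[(a[1]+a[0]*y).round(4).tolist() for y in(.143,.167)])
E
```

```text
0.104 [[0.5784, -0.0671, 0.104], [0.5747, -0.012, 0.104], [0.5705, 0.028, 0.104], [0.5682, 0.0705, 0.104]] [[-0.0763, 0.9938], [0.5706, 0.0357]] yaw 0.0767 len 0.997 rocker-12..+12 [[0.5597, 0.1778], [0.5578, 0.2016]]
0.107 [[0.5777, -0.067, 0.107], [0.5739, -0.0124, 0.107], [0.5699, 0.0271, 0.107], [0.5675, 0.0692, 0.107]] [[-0.0755, 0.9832], [0.5699, 0.0347]] yaw 0.0767 len 0.986 rocker-12..+12 [[0.5591, 0.1753], [0.5573, 0.1989]]
```

move_arm([
  {"jaw": -1,"dx": -0.029,"dy": -0.012,"dz": 0.01,"twist": 0},
  {"jaw": -1,"dx": -0.029,"dy": -0.012,"dz": 0.02,"twist": 0},
  {"jaw": -1,"dx": -0.029,"dy": -0.012,"dz": 0.02,"twist": 0},
  {"jaw": -1,"dx": -0.029,"dy": -0.012,"dz": 0.025,"twist": 0},
  {"jaw": -1,"dx": -0.029,"dy": -0.013,"dz": 0.025,"twist": 0},
  {"jaw": -1,"dx": 0,"dy": 0,"dz": 0,"twist": 0},
  {"jaw": -1,"dx": 0,"dy": 0,"dz": 0,"twist": 0},
  {"jaw": -1,"dx": 0,"dy": 0,"dz": 0,"twist": 0},
])

```text
t: 3.5
eef_pos: [0.5526, 0.1746, 0.1923]
ee_rot: [3.141, -0.0, -1.498]
force: [0.3, 0.3, 0.4]
width: 0.0005
gripper_force: 0.0
```

```bash
python3 - <<'E'
from h import *
import cv2
s,p,R=pose();print(s['t'],p.round(4),s['ee_rot'],s['force'])
print('to go',to_tool([.553,.1765,.19]))
f=arm.grab_frame('wrist');g=arm.grab_frame('scene')[150:300,300:480]
cv2.imwrite('pics/w2.png',np.hstack([f[:, 100:540],cv2.resize(g,(360,300))[:, :].copy() if 0 else cv2.copyMakeBorder(cv2.resize(g,(360,300),interpolation=cv2.INTER_CUBIC),0,100,0,0,0)]))
for c in('scene','wrist'): print(c,[(np.round(d['position'],4).tolist(),round(d['score'],2)) for d in arm.pinpoint(c,'rocker_raised')[:2]])
E
```

```text
3.5 [0.5526 0.1746 0.1923] [ 3.14121463e+00 -4.79464489e-04 -1.49805503e+00] [0.31990517 0.3458115  0.40574533]
to go [-0.0019 -0.0005  0.0023]
scene []
wrist [([0.5645, 0.1802, 0.1077], 0.65)]
```

View pics/w2.png

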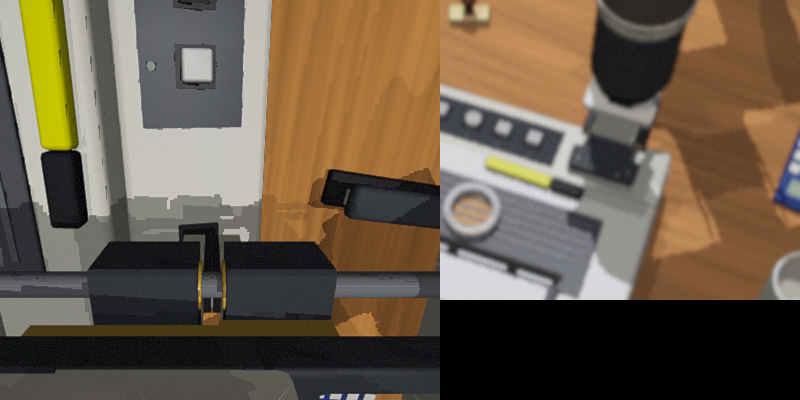

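The wrist view shows the rocker housing's right end at about (199,225) in the crop, just under and slightly behind the fingertip. The tip lines up with the raised half. Descending.

move_arm([
  {"jaw": -1,"dx": -0.002,"dy": -0.002,"dz": 0.007,"twist": 0},
  {"jaw": -1,"dx": 0,"dy": 0,"dz": 0.007,"twist": 0},
  {"jaw": -1,"dx": 0,"dy": 0,"dz": 0.001,"twist": 0},
  {"jaw": -1,"dx": 0,"dy": 0,"dz": 0,"twist": 0},
  {"jaw": -1,"dx": 0,"dy": 0,"dz": 0,"twist": 0},
])

```text
t: 4.12
eef_pos: [0.5544, 0.1772, 0.1769]
ee_rot: [3.141, -0.0, -1.498]
force: [-0.1, 0.3, -0.4]
width: 0.0002
gripper_force: 0.0
```

move_arm([
  {"jaw": -1,"dx": 0,"dy": 0,"dz": 0.0015,"twist": 0},
  {"jaw": -1,"dx": 0,"dy": 0,"dz": 0.0015,"twist": 0},
  {"jaw": -1,"dx": 0,"dy": 0,"dz": 0,"twist": 0},
])

```text
t: 4.37
eef_pos: [0.5546, 0.1775, 0.1741]
ee_rot: [-3.141, 0.0, -1.498]
force: [0.4, 0.2, 0.2]
width: 0.0005
gripper_force: 0.4
```

move_arm([
  {"jaw": -1,"dx": 0,"dy": 0,"dz": 0.001,"twist": 0},
  {"jaw": -1,"dx": 0,"dy": 0,"dz": 0.001,"twist": 0},
  {"jaw": -1,"dx": 0,"dy": 0,"dz": 0,"twist": 0},
])

```text
t: 4.62
eef_pos: [0.5548, 0.1774, 0.1724]
ee_rot: [-3.141, -0.0, -1.498]
force: [0.7, -1.0, 2.1]
width: 0.0003
gripper_force: 1.1
```

move_arm([
  {"jaw": -1,"dx": 0,"dy": 0,"dz": 0.001,"twist": 0},
  {"jaw": -1,"dx": 0,"dy": 0,"dz": 0.001,"twist": 0},
  {"jaw": -1,"dx": 0,"dy": 0,"dz": 0,"twist": 0},
])

```text
t: 4.87
eef_pos: [0.5546, 0.1774, 0.1701]
ee_rot: [-3.141, 0.0, -1.498]
force: [1.3, -0.7, 2.4]
width: 0.0009
gripper_force: 1.0
```

move_arm([
  {"jaw": -1,"dx": 0,"dy": 0,"dz": 0.001,"twist": 0},
  {"jaw": -1,"dx": 0,"dy": 0,"dz": 0.001,"twist": 0},
  {"jaw": -1,"dx": 0,"dy": 0,"dz": 0,"twist": 0},
])

```text
t: 5.12
eef_pos: [0.5547, 0.1774, 0.1683]
ee_rot: [-3.141, 0.0, -1.498]
force: [0.6, -1.1, 4.2]
width: 0.0007
gripper_force: 2.2
```

move_arm([
  {"jaw": -1,"dx": 0,"dy": 0,"dz": 0.001,"twist": 0},
  {"jaw": -1,"dx": 0,"dy": 0,"dz": 0,"twist": 0},
  {"jaw": -1,"dx": 0,"dy": 0,"dz": 0,"twist": 0},
])

```text
t: 5.37
eef_pos: [0.5549, 0.1775, 0.1678]
ee_rot: [-3.141, 0.0, -1.498]
force: [0.3, -1.8, 6.9]
width: 0.0004
gripper_force: 3.2
```

move_arm([
  {"jaw": -1,"dx": 0,"dy": 0,"dz": 0.0005,"twist": 0},
  {"jaw": -1,"dx": 0,"dy": 0,"dz": 0,"twist": 0},
  {"jaw": -1,"dx": 0,"dy": 0,"dz": 0,"twist": 0},
])

```text
t: 5.62
eef_pos: [0.5549, 0.1774, 0.1674]
ee_rot: [-3.141, 0.0, -1.497]
force: [-0.1, -1.8, 8.2]
width: 0.0003
gripper_force: 3.8
```

move_arm([
  {"jaw": -1,"dx": 0,"dy": 0,"dz": 0.001,"twist": 0},
  {"jaw": -1,"dx": 0,"dy": 0,"dz": 0,"twist": 0},
])

```text
t: 5.78
eef_pos: [0.555, 0.1775, 0.1667]
ee_rot: [-3.14, 0.0, -1.497]
force: [-0.9, -2.1, 10.4]
width: 0.0006
gripper_force: 5.1
```

move_arm([
  {"jaw": -1,"dx": 0,"dy": 0,"dz": -0.005,"twist": 0},
  {"jaw": -1,"dx": 0,"dy": 0,"dz": -0.02,"twist": 0},
  {"jaw": -1,"dx": 0.033,"dy": 0,"dz": -0.02,"twist": 0},
  {"jaw": -1,"dx": 0.035,"dy": 0,"dz": 0,"twist": 0},
  {"jaw": -1,"dx": 0.035,"dy": 0,"dz": 0,"twist": 0},
  {"jaw": -1,"dx": 0.035,"dy": 0,"dz": 0,"twist": 0},
  {"jaw": -1,"dx": 0.035,"dy": 0,"dz": 0,"twist": 0},
  {"jaw": -1,"dx": 0.018,"dy": 0,"dz": 0,"twist": 0},
  {"jaw": -1,"dx": 0,"dy": 0,"dz": 0,"twist": 0},
  {"jaw": -1,"dx": 0,"dy": 0,"dz": 0,"twist": 0},
])

```text
t: 6.62
eef_pos: [0.5678, -0.0141, 0.21]
ee_rot: [3.14, 0.0, -1.5]
force: [-1.1, 0.5, -0.0]
width: 0.0004
gripper_force: 0.0
```

```bash
python3 - <<'E'
from h import *
import cv2
s,p,R=pose();print(s['t'],p.round(4),s['ee_rot'],s['force'])
print('load',to_tool([.568,-.013,.181]),'online',to_tool([.572,-.067,.181]))
f=arm.grab_frame('wrist');t=arm.grab_frame('top')[170:225,235:315];g=arm.grab_frame('scene')[205:260,360:440]
cv2.imwrite('pics/w3.png',np.vstack([cv2.resize(x,(800,290),interpolation=cv2.INTER_CUBIC) if 0 else cv2.resize(x,(436,300),interpolation=cv2.INTER_CUBIC) for x in(t,g)]))
cv2.imwrite('pics/w3w.png',f)
for n in('key_load_top','key_online_top','rocker_raised'): print(n,[(c,np.round(d['position'],4).tolist(),round(d['score'],2)) for c in('wrist','top') for d in arm.pinpoint(c,n)[:2]])
E
```

```text
6.6167 [ 0.5678 -0.0141  0.21  ] [ 3.14005837e+00  3.17517527e-04 -1.50035257e+00] [-1.09849007  0.45114172 -0.03072639]
load [-0.0011 -0.0003  0.029 ] online [ 0.0531 -0.0005  0.029 ]
key_load_top [('wrist', [0.5721, -0.0121, 0.1072], 0.87)]
key_online_top [('wrist', [0.5782, -0.0672, 0.1023], 0.94), ('top', [0.4051, -0.4268, -0.0037], 0.61)]
rocker_raised []
```

View pics/w3.png

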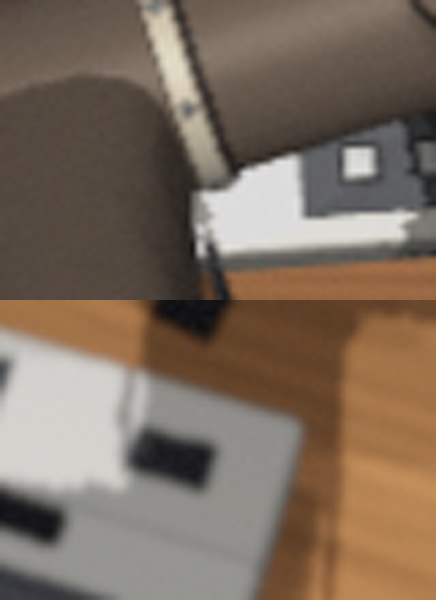

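View pics/w3w.png

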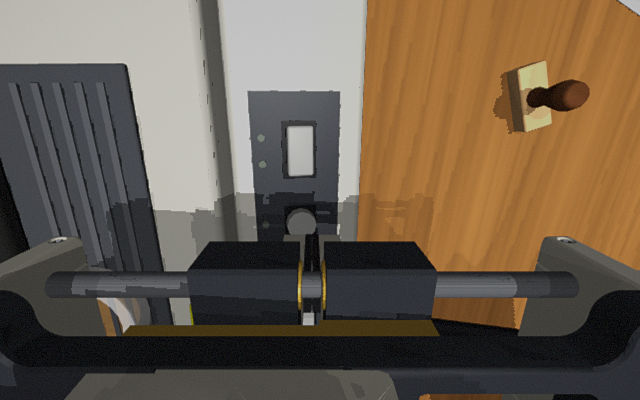

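The on-line key is at (300,151) and the load key at (301,222), in line with the finger. The rocker at (170,455) in the stacked crop is too blurred to judge, so I'll take a quick close look at it before pressing any key.

move_arm([
  {"jaw": -1,"dx": -0.035,"dy": 0.005,"dz": 0,"twist": 0},
  {"jaw": -1,"dx": -0.036,"dy": 0.005,"dz": 0,"twist": 0},
  {"jaw": -1,"dx": -0.036,"dy": 0.005,"dz": 0,"twist": 0},
  {"jaw": -1,"dx": -0.036,"dy": 0.005,"dz": 0,"twist": 0},
  {"jaw": -1,"dx": -0.036,"dy": 0.005,"dz": 0,"twist": 0},
  {"jaw": -1,"dx": -0.036,"dy": 0.005,"dz": 0,"twist": 0},
  {"jaw": -1,"dx": -0.035,"dy": 0.005,"dz": 0,"twist": 0},
  {"jaw": -1,"dx": 0,"dy": 0,"dz": 0,"twist": 0},
  {"jaw": -1,"dx": 0,"dy": 0,"dz": 0,"twist": 0},
])

```text
t: 7.82
eef_pos: [0.5147, 0.2357, 0.2106]
ee_rot: [3.142, 0.0, -1.494]
force: [-0.7, -0.1, 0.3]
width: 0.0008
gripper_force: 0.0
```

```bash
python3 - <<'E'
from h import *
import cv2
s,p,R=pose();print(s['t'],p.round(4))
cv2.imwrite('pics/w4.png',arm.grab_frame('wrist')[40:260,160:440].repeat(2,0).repeat(2,1))
print([(np.round(d['position'],4).tolist(),round(d['score'],2)) for d in arm.pinpoint('wrist','rocker_raised')[:2]])
E
```

```text
7.8167 [0.5147 0.2357 0.2106]
[]
```

View pics/w4.png

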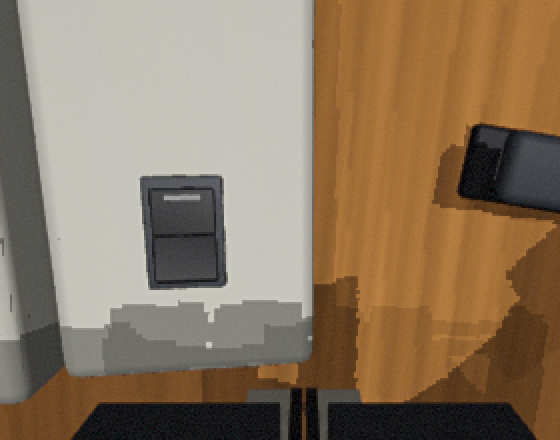

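The close view shows the rocker at (185,232). Its crease is at row 236 and the left (lower) half reaches out to the frame edge, which fits left up, right down. The force curve also showed tipping and then the 4 N/mm mount, so the rocker is on. Back to the load key.

move_arm([
  {"jaw": -1,"dx": 0.036,"dy": -0.005,"dz": 0,"twist": 0},
  {"jaw": -1,"dx": 0.036,"dy": -0.005,"dz": 0,"twist": 0},
  {"jaw": -1,"dx": 0.036,"dy": -0.005,"dz": 0,"twist": 0},
  {"jaw": -1,"dx": 0.036,"dy": -0.005,"dz": 0,"twist": 0},
  {"jaw": -1,"dx": 0.036,"dy": -0.005,"dz": 0,"twist": 0},
  {"jaw": -1,"dx": 0.036,"dy": -0.005,"dz": 0,"twist": 0},
  {"jaw": -1,"dx": 0.036,"dy": -0.004,"dz": 0,"twist": 0},
  {"jaw": -1,"dx": 0,"dy": 0,"dz": 0.015,"twist": 0},
  {"jaw": -1,"dx": 0,"dy": 0,"dz": 0.013,"twist": 0},
  {"jaw": -1,"dx": 0,"dy": 0,"dz": 0,"twist": 0},
  {"jaw": -1,"dx": 0,"dy": 0,"dz": 0,"twist": 0},
])

```text
t: 8.83
eef_pos: [0.567, -0.0165, 0.1823]
ee_rot: [3.14, -0.0, -1.5]
force: [0.3, 0.1, 0.1]
width: 0.0004
gripper_force: 0.0
```

move_arm([
  {"jaw": -1,"dx": -0.0035,"dy": -0.001,"dz": 0,"twist": 0},
  {"jaw": -1,"dx": 0,"dy": 0,"dz": 0.005,"twist": 0},
  {"jaw": -1,"dx": 0,"dy": 0,"dz": 0.002,"twist": 0},
  {"jaw": -1,"dx": 0,"dy": 0,"dz": 0,"twist": 0},
])

```text
t: 9.17
eef_pos: [0.5681, -0.0112, 0.1755]
ee_rot: [3.141, 0.0, -1.497]
force: [-0.0, 0.3, -0.3]
width: 0.0005
gripper_force: 0.0
```

move_arm([
  {"jaw": -1,"dx": 0,"dy": 0,"dz": 0.001,"twist": 0},
  {"jaw": -1,"dx": 0,"dy": 0,"dz": 0.001,"twist": 0},
  {"jaw": -1,"dx": 0,"dy": 0,"dz": 0,"twist": 0},
])

```text
t: 9.42
eef_pos: [0.5685, -0.0114, 0.1738]
ee_rot: [-3.141, 0.0, -1.497]
force: [-0.4, 0.9, 2.8]
width: 0.0004
gripper_force: 1.0
```

move_arm([
  {"jaw": -1,"dx": 0,"dy": 0,"dz": 0.001,"twist": 0},
  {"jaw": -1,"dx": 0,"dy": 0,"dz": 0.001,"twist": 0},
  {"jaw": -1,"dx": 0,"dy": 0,"dz": 0,"twist": 0},
])

```text
t: 9.67
eef_pos: [0.5688, -0.0114, 0.172]
ee_rot: [-3.14, 0.0, -1.498]
force: [-0.0, 2.7, 3.9]
width: 0.0008
gripper_force: 2.1
```

move_arm([
  {"jaw": -1,"dx": 0,"dy": 0,"dz": 0.001,"twist": 0},
  {"jaw": -1,"dx": 0,"dy": 0,"dz": 0.001,"twist": 0},
  {"jaw": -1,"dx": 0,"dy": 0,"dz": 0.0005,"twist": 0},
  {"jaw": -1,"dx": 0,"dy": 0,"dz": 0,"twist": 0},
])

```text
t: 10.0
eef_pos: [0.5691, -0.0113, 0.1698]
ee_rot: [-3.14, 0.0, -1.497]
force: [-0.3, 3.0, 6.9]
width: 0.0007
gripper_force: 3.3
```

move_arm([
  {"jaw": -1,"dx": 0,"dy": 0,"dz": 0.0005,"twist": 0},
  {"jaw": -1,"dx": 0,"dy": 0,"dz": 0,"twist": 0},
  {"jaw": -1,"dx": 0,"dy": 0,"dz": -0.01,"twist": 0},
  {"jaw": -1,"dx": 0,"dy": 0,"dz": -0.01,"twist": 0},
  {"jaw": -1,"dx": 0.028,"dy": 0,"dz": 0,"twist": 0},
  {"jaw": -1,"dx": 0.028,"dy": 0.001,"dz": 0,"twist": 0},
  {"jaw": -1,"dx": 0,"dy": 0,"dz": 0.007,"twist": 0},
  {"jaw": -1,"dx": 0,"dy": 0,"dz": 0.007,"twist": 0},
  {"jaw": -1,"dx": 0,"dy": 0,"dz": 0,"twist": 0},
  {"jaw": -1,"dx": 0,"dy": 0,"dz": 0,"twist": 0},
])

```text
t: 10.83
eef_pos: [0.5709, -0.0674, 0.1743]
ee_rot: [3.14, -0.0, -1.498]
force: [-0.4, -0.1, -0.3]
width: 0.0005
gripper_force: 0.0
```

move_arm([
  {"jaw": -1,"dx": 0,"dy": 0,"dz": 0.001,"twist": 0},
  {"jaw": -1,"dx": 0,"dy": 0,"dz": 0.001,"twist": 0},
  {"jaw": -1,"dx": 0,"dy": 0,"dz": 0.001,"twist": 0},
  {"jaw": -1,"dx": 0,"dy": 0,"dz": 0,"twist": 0},
])

```text
t: 11.17
eef_pos: [0.5716, -0.0671, 0.1719]
ee_rot: [-3.141, -0.0, -1.497]
force: [-0.6, 0.6, 3.2]
width: 0.0005
gripper_force: 2.0
```

move_arm([
  {"jaw": -1,"dx": 0,"dy": 0,"dz": 0.001,"twist": 0},
  {"jaw": -1,"dx": 0,"dy": 0,"dz": 0.001,"twist": 0},
  {"jaw": -1,"dx": 0,"dy": 0,"dz": 0.001,"twist": 0},
  {"jaw": -1,"dx": 0,"dy": 0,"dz": 0,"twist": 0},
])

```text
t: 11.5
eef_pos: [0.572, -0.0672, 0.1692]
ee_rot: [-3.14, 0.0, -1.497]
force: [-1.3, 2.3, 7.4]
width: 0.0009
gripper_force: 3.6
```

move_arm([
  {"jaw": -1,"dx": 0,"dy": 0,"dz": 0.0005,"twist": 0},
  {"jaw": -1,"dx": 0,"dy": 0,"dz": 0,"twist": 0},
  {"jaw": -1,"dx": 0,"dy": 0,"dz": -0.01,"twist": 0},
  {"jaw": -1,"dx": 0,"dy": 0,"dz": -0.03,"twist": 0},
  {"jaw": -1,"dx": 0,"dy": 0,"dz": -0.04,"twist": 0},
  {"jaw": -1,"dx": 0,"dy": 0,"dz": -0.04,"twist": 0},
  {"jaw": -1,"dx": 0,"dy": 0,"dz": 0,"twist": 0},
  {"jaw": -1,"dx": 0,"dy": 0,"dz": 0,"twist": 0},
  {"jaw": -1,"dx": 0,"dy": 0,"dz": 0,"twist": 0},
])

```text
t: 12.25
eef_pos: [0.571, -0.0675, 0.2884]
ee_rot: [-3.141, 0.001, -1.498]
force: [-0.7, 1.1, -1.1]
width: 0.0005
gripper_force: 0.0
```

```bash
python3 - <<'E'
from h import *
import cv2
s,p,R=pose();print(s['t'],p.round(4),s['force'])
cv2.imwrite('pics/w5.png',arm.grab_frame('wrist'))
for c in('wrist','scene'): print([(np.round(d['position'],4).tolist(),round(d['score'],2)) for d in arm.pinpoint(c,'printer')[:1]])
E
```

```text
12.25 [ 0.571  -0.0675  0.2884] [-0.66678754  1.08378789 -1.09375401]
[([0.676, 0.0418, -0.0002], 0.7)]
[([0.6782, 0.0434, -0.0008], 0.94)]
```

View pics/w5.png

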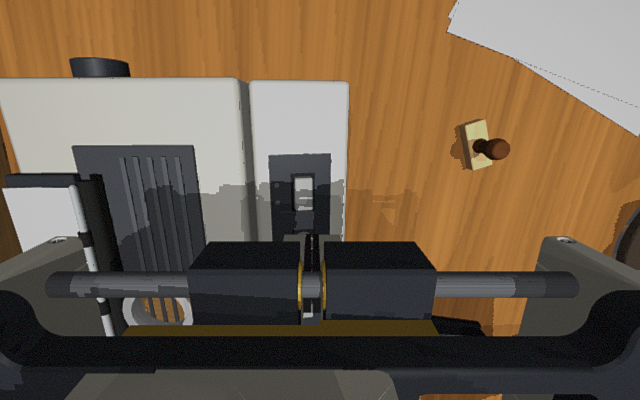

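The view shows the on-line key at (303,195) up again, with the printer and its neighbours in place. The printer's position hasn't changed, and the arm is clear. Handing in.

```bash
python3 -c "
from station import arm
print(arm.job_done())"
```

```text
the job is handed in; nothing more can be done
None
```

I pressed the rocker, load key and on-line key in that order, released each one, and handed the job in at about 12 s. The rocker being on rests on the press force (peak about 10 N) and one close view. No verdict came back.

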